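# Load the bolts by length and feed the wash tray through the washer's flap

## Robot

A 6-joint arm with a two-finger parallel gripper is mounted at the origin on the work surface. World frame = base frame: x ahead of the robot, y to its left, z up, the work surface at z = 0. Lengths are in m, angles in rad, forces in N, time in s.
With the tool pointing down it reaches from about 0.375 to 0.9 m from the base axis. Payload 3.1 kg.
Tool frame: the origin (TCP) lies at the very end of the fingers, on their centre line; the grasp point (between the pads) lies 19 mm behind it (manip.hold_point_z is the distance from the TCP to the grasp point, in m); y points along the fingers, z is the direction in which the jaws open and shut, and the axes are right-handed (so a half turn about y gives the same grasp; the last joint's range is limited). The gripper opens to 85 mm and grips with 20 to 120 N. Pads are 22 mm wide; open, the fingers measure 114 mm over their backs; the gripper's body (76 mm by 85 mm) begins 54 mm behind the grasp point. The pads swing forward as they close: fully open they stand 13 mm farther back than shut.
Start: joints at [1.153, 0.527, 1.433, -0, 1.181, -0.178], TCP at [0.148, 0.607, 0.231] pointing down, gripper open.
Joint ranges: [-3.08, 3.08], [-0.75, 2.2], [0.22, 2.44], [-1.43, 4.57], [0, 2.65], [-2.85, 2.85]. Speed limits (rad/s): [2.79, 2.79, 3.14, 3.14, 3.14, 3.14].

## Interface

Orientations are given as a unit quaternion [x, y, z, w].
In Python, from station import manip, eyes, workorder gives the robot as it stands. The module is installed in compiled form; this text tells all that it offers.
- The arm moves only by the shell command python3 -m jog 'ROWS' [OPENING] [FORCE]. ROWS is JSON, a list of rows, each a list of 2 entries, a list of its own where there are three numbers: the shift along the tool's x, y, z in cm, then the turn about the tool's y in rad. A call has 1 to 20 rows; each row is the pose to reach, as a shift and turn from the pose commanded when the call began, along the tool's axes at that moment; what a row does not reach only later rows make up. A row lasts 1/12 s, in which the tool goes at most 41.7 mm and 7.16 degrees, less where a joint would pass 70% of its speed; a pose out of reach is approached as far as the arm can. A call with a gripper value outside its range is refused whole. OPENING is the finger opening in cm, from 0 to 8.54, set as the call begins (- or left out, the last holds). The fingers move at their own pace and stop on an object; FORCE is the grip in N (left out, the last holds). Time passes only in rows, so rows that repeat a pose let the fingers close. It gives the time, the measured TCP pose, the force and the opening at its end, in the units of the state.
- manip.sense(): the state, without advancing time (a new reading comes with each control period).
- eyes.snapshot(name): name is "scene" or "top" or "wrist"; returns a dict with "frame" (400x640x3 uint8, red, green, blue), "vfov" (degrees; the focal length in pixels is half the picture's height over the tangent of half this angle, whatever the lens; pixels are square), "cx", "cy" (the principal point, pixels), "k1" (the pictures are not rectified: a ray, as slopes to the right and down, at radius r is drawn at 1 + k1 r^2 times it, then the intrinsics apply), "rvec" (rotation vector, rad) and "tvec" (3), from world to camera coordinates, as OpenCV has them. Camera axes: x right, y down, z forward; pixel columns grow to the right and rows downward; lengths in m; the calibration is good to about 2 mm. A picture is of the moment at which its call begins. There is no depth.
- workorder.sign_off(): hands the job in, once; it reports no verdict.
The state is a dict: "t": time; "q": joint angles; "qd": joint speeds; "tau": joint torques, N m; "tcp_pos": TCP position; "tool_rot": TCP orientation; "force": force on the tool from outside, world axes, zero at the start; "ft_torque": the same for the moment, N m; "finger_gap": opening from 0.0 (shut) to 1.0 (fully open).
Only numpy, scipy, OpenCV 4.12 (cv2) and the standard library are available. Lean on these libraries where they do the work, as an engineer would, in place of code of your own. Each camera call takes 0.05 s, during which the arm holds its last target. There are 200 camera calls.

## Task

Two dirty bolts lie on the bench: lay the long one flat in the tray's long compartment and the short one flat in its short compartment. Then push the loaded tray off the loading shelf, through the washer's spring flap, far enough that it runs down the rollers to the end stop and the flap falls shut behind it. Leave the bearing race, the bushing and the oil can standing about where they are.

Things in the scene. Friction and masses are not known exactly. Their poses are not given: they have to be found in the camera images.
- washer: Bench-top spray washer of bare steel sheet, fixed to the bench. Origin on the bench top under the middle of its mouth; x = the way in (level), y = across, z up. Chamber from x = 0 to 300 mm, y = +-130 mm, 205 mm high, clear panes in its cover and its +y side; switch box and pump behind it to x = 430 mm.
- washer_mouth (a point): Middle of the mouth in the chamber's front wall (x = 0), at shelf height, 90 mm above the bench; axes of the washer. The mouth is 166 mm wide; its lintel is 75 mm above this point and the wall goes on up to 115 mm above it.
- washer_shelf (a point): Centre of the top of the level loading shelf before the mouth: 262 mm long along the washer's x (x = -302 to -40 mm), 270 mm wide, 90 mm above the bench. White plastic side guides 22 mm high stand on it, 156 mm apart inside from x = -46 mm on into the chamber; towards the tray they flare to 221 mm apart at x = -200 mm, so that they square up a tray pushed in askew.
- washer_roller (a point): Top of the first of ten free-turning rollers (18 mm across, 150 mm wide), 30 mm outside the mouth and level with the shelf. From here they slope down at 12 degrees to the end stop. A tray whose middle has been pushed 20 mm or more beyond this point tips on to them and runs in by itself, at 0.1 to 0.2 m/s; a pusher behind it then still stands 75 mm outside the mouth.
- washer_stop (a point): Middle of the face of the rubber end stop at the low end of the rollers, 210 mm inside the mouth. The tray is home when its front rests against it.
- flap (a joint): The washer's spring flap: aluminium plate with a rubber lip, 155 mm wide, hanging 72 mm down from a hinge across the top of the mouth, 163 mm above the bench, 12 mm inside the front. 0 = shut (hanging upright), grows as it swings inwards, up to 1.45 rad. It opens inwards only and weight and a light spring shut it; pushing the tray in takes a few newtons.
- tray: Loose open steel wash tray on the loading shelf, about 0.5 kg, free to slide. 122 mm long (its x, roughly towards the mouth), 145 mm wide (y), 36 mm high, walls and floor 3 mm; origin mid underside. A middle wall parts the long compartment (+y half) from the -y half, where a cross wall parts the short compartment (towards the mouth) from a small one (37 mm) that holds a nut.
- tray_long (a point): Centre of the inner floor of the tray's long compartment, 116 mm (x) by 68 mm (y) inside, 33 mm deep; takes the long bolt lying along x. Axes of the tray.
- tray_short (a point): Centre of the inner floor of the tray's short compartment, 76 mm (x) by 68 mm (y) inside, 33 mm deep; takes the short bolt. Axes of the tray.
- bolt_short_mid (a point): Centre of the short M16 hex bolt, 62 mm long over all, lying on the bench on its flats, its axis 12 mm above what it lies on. Its x runs from the head (24 mm across flats, 10 mm long) to the nut on the far end (24 mm across flats, from 15 to 28 mm past the centre). Between head and nut the bare 16 mm shank, from 21 mm before the centre to 15 mm past it. 0.15 kg.
- bolt_long_mid (a point): Centre of the long M16 hex bolt, 102 mm long over all, otherwise like the short one: head 10 mm long, nut from 35 to 48 mm past the centre, bare 16 mm shank from 41 mm before the centre to 35 mm past it. 0.22 kg.
- bearing: Bystander: steel bearing race lying flat, 80 mm outside, 21 mm high; origin at the middle of its underside. To be left alone.
- bushing: Bystander: brass bushing standing upright, 36 mm outside, 38 mm high; origin at the middle of its underside. To be left alone.
- oil_can: Bystander: green oil can, 68 mm across, 140 mm high, origin under its middle. To be left alone.

How it is judged:
By the outcome, as a careful person would: the job done as asked, in the order asked, and still so for the second after the job is handed in, with the robot touching nothing.
It also fails if it takes over 70 s, if anything falls off the work surface, if the arm or the gripper's body presses on something with over 40 N, if the wrist force passes 120 N, or if a joint passes its speed limit or range.

## Working session

There is one attempt and no reset: what is moved stays moved. The work goes in short steps, Python scripts to look and compute and a shell command to move; the robot and the scene stay as the last step left them, time stands still between calls to the robot, and variables do not carry over. Pictures are saved under pics/ and viewed, about 8 in all and at most 12, crops included, and the job is handed in when it is done.

```bash
mkdir -p pics; cat > h.py <<'E'
import numpy as np,cv2
from station import manip,eyes,workorder
from scipy.spatial.transform import Rotation as R
def snap(n,fn=None):
    s=eyes.snapshot(n)
    if fn: cv2.imwrite('pics/'+fn+'.png',s['frame'][:,:,::-1])
    s['frame']=s['frame'].copy(); np.save('pics/'+n+'.npy',s,allow_pickle=True); return s
def load(n): return np.load('pics/'+n+'.npy',allow_pickle=True).item()
def K(s):
    f=s['frame'].shape[0]/2/np.tan(np.radians(s['vfov'])/2)
    return np.array([[f,0,s['cx']],[0,f,s['cy']],[0,0,1.]]),np.array([s['k1'],0,0,0,0.])
def ray(s,px):
    k,d=K(s); px=np.array(px,float).reshape(-1,1,2)
    u=cv2.undistortPointsIter(px,k,d,None,None,(3,100,1e-10)).reshape(-1,2)
    M=R.from_rotvec(np.ravel(s['rvec'])).as_matrix(); t=np.ravel(s['tvec'])
    return -M.T@t,np.c_[u,np.ones(len(u))]@M
def onz(s,px,z):
    c,v=ray(s,px); return c+v*((z-c[2])/v[:,2])[:,None]
def proj(s,P):
    k,d=K(s); return cv2.projectPoints(np.array(P,float).reshape(-1,1,3),np.ravel(s['rvec']),np.ravel(s['tvec']),k,d)[0].reshape(-1,2)
E
python3 - <<'E'
from h import *
for n in ('scene','top'): s=snap(n,n+'0'); print(n,s['vfov'],s['cx'],s['cy'],s['k1'],ray(s,[320,200]))
st=manip.sense();print(st); print(R.from_quat(st['tool_rot']).as_matrix())
E
```

```text
scene 47.20466712334566 319.7998713307913 199.45386470093393 -0.04040329680454436 (array([ 0.76748298, -0.89549383,  1.0770889 ]), array([[-0.10466334,  0.68754792, -0.71855762]]))
top 45.60533509228762 315.87857492286804 198.41223316584856 0.010691277707354391 (array([0.36227329, 0.04118119, 1.31771397]), array([[ 0.20495088,  0.01069568, -0.97875785]]))
{'t': 0.1, 'q': array([ 1.15352209e+00,  5.28411614e-01,  1.43374449e+00, -2.96206716e-05,
        1.18142235e+00, -1.78497249e-01]), 'qd': array([-0.00126417, -0.00346401, -0.00379405, -0.00031105,  0.0015938 ,
       -0.00057687]), 'tau': array([-2.17345519e-04, -4.43303776e+01, -1.78587055e+01, -2.46091695e-04,
        3.85739986e-03, -5.06199029e-06]), 'tcp_pos': array([0.14753732, 0.60668196, 0.23041732]), 'tool_rot': array([ 0.70274749, -0.08441281,  0.08401921, -0.70139947]), 'force': array([-0.2210735 , -0.08424372, -0.43832489]), 'ft_torque': array([-0.03104949, -0.00617919,  0.01001004]), 'finger_gap': 1.0048736336714055}
[[ 9.71630500e-01 -7.79730870e-04  2.36502776e-01]
 [-2.36503837e-01 -1.82651308e-03  9.71628838e-01]
 [-3.25633585e-04 -9.99998028e-01 -1.95910516e-03]]
```

View pics/scene0.png

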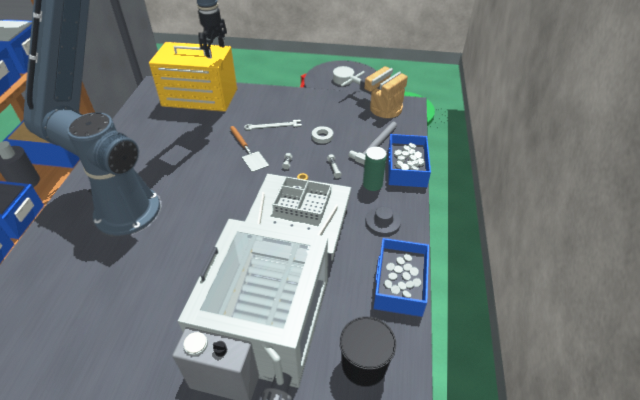

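View pics/top0.png

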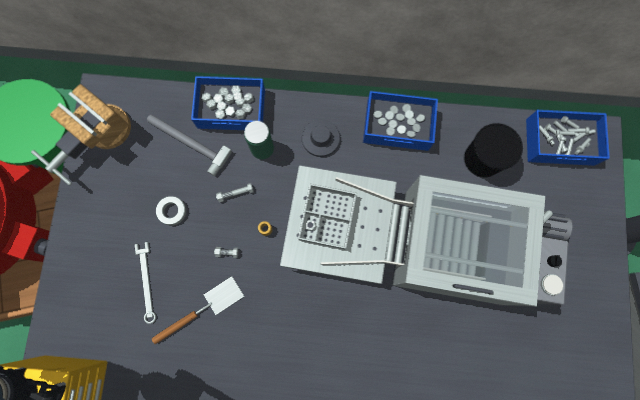

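The scene view shows the layout. In the top view, the long bolt is near (235,192), the short one near (227,252), the bushing at (265,228), the tray around (328,217) and the mouth at about (400,235). I'll zoom in on these.

```bash
python3 - <<'E'
from h import *
s=load('top');f=s['frame'][155:295,205:425,::-1]
cv2.imwrite('pics/c1.png',cv2.resize(f,None,fx=3.6,fy=3.6,interpolation=cv2.INTER_CUBIC))
print(onz(s,[[235,192],[227,252],[265,228]],.012)); print(onz(s,[[328,217],[402,235]],.1))
E
```

```text
[[0.63775597 0.29571918 0.012     ]
 [0.46844409 0.2968239  0.012     ]
 [0.54346931 0.20040999 0.012     ]]
[[ 0.57415679  0.02994234  0.1       ]
 [ 0.54397396 -0.16359357  0.1       ]]
```

View pics/c1.png

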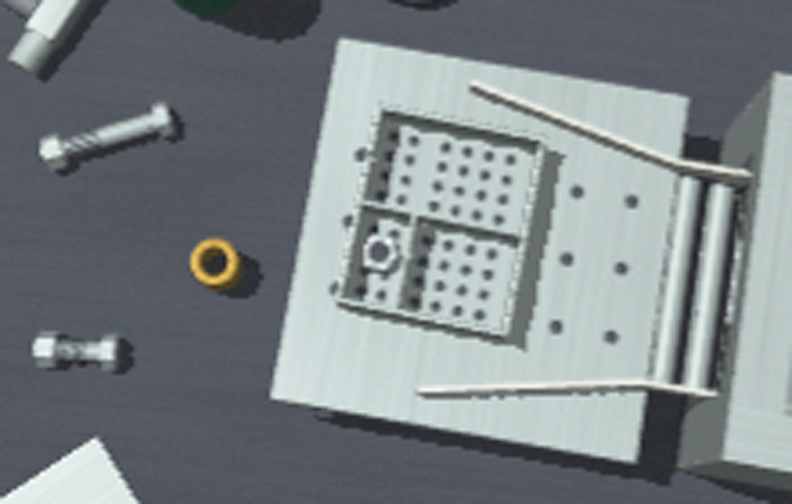

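```bash
cat >> h.py <<'E'
def crop(p,o=(205,155),k=3.6): p=np.array(p,float); return (p+.5)/k-.5+np.array(o)
E
python3 - <<'E'
from h import *
np.set_printoptions(precision=4,suppress=True)
s=load('top')
def g(p,z): return onz(s,crop(p),z)
L=g([[41,154],[180,113]],.014);S=g([[33,350],[127,352]],.014)
for n,b in(('long',L),('short',S)):
    d=b[1]-b[0];print(n,b.mean(0),np.linalg.norm(d),np.degrees(np.arctan2(d[1],d[0])))
sh=g([[342,40],[688,98],[640,463],[271,398]],.09)
tr=g([[385,108],[550,145],[518,340],[338,302]],.126)
for n,c in(('shelf',sh),('tray',tr)):
    x=(c[1]+c[2]-c[0]-c[3])/2;y=(c[0]+c[1]-c[2]-c[3])/2
    print(n,c.mean(0),np.linalg.norm(x),np.linalg.norm(y),np.degrees(np.arctan2(x[1],x[0])),np.degrees(np.arctan2(-y[0],y[1])),'\n',c)
a=(sh[1]+sh[2]-sh[0]-sh[3])/2;th=np.arctan2(a[1],a[0]);X=np.array([np.cos(th),np.sin(th)])
print('bushing',g([[215,262]],.038)); print('bearing',onz(s,[[171,211]],.02))
print('can top',onz(s,[[257,133]],.14))
m=sh.mean(0)[:2]+.171*X; print('mouth',m)
E
```

```text
long [0.6383 0.2944 0.014 ] 0.112208741711991 -67.98956062249651
short [0.4679 0.2968 0.014 ] 0.07147134417323336 -86.23198945374739
shelf [ 0.5631 -0.0011  0.09  ] 0.2623141633558478 0.2687584995806946 -94.8661618443497 -94.81779433853454 
 [[ 0.708   0.1169  0.09  ]
 [ 0.686  -0.1417  0.09  ]
 [ 0.4179 -0.1219  0.09  ]
 [ 0.4404  0.1423  0.09  ]]
tray [0.5713 0.0277 0.126 ] 0.12443758222720733 0.1421037058262176 -97.44803385848141 -96.62860184258035 
 [[ 0.6502  0.0793  0.126 ]
 [ 0.6335 -0.0403  0.126 ]
 [ 0.4929 -0.0277  0.126 ]
 [ 0.5084  0.0995  0.126 ]]
bushing [[0.5413 0.1991 0.038 ]]
bearing [[0.567  0.4641 0.02  ]]
can top [[0.7724 0.233  0.14  ]]
mouth [ 0.5486 -0.1715]
```

```bash
cat >> h.py <<'E'
def need(p,hd):
    """shift (cm, tool axes) and turn about tool y (rad) to TCP p with jaw heading hd (deg)"""
    st=manip.sense();M=R.from_quat(st['tool_rot']).as_matrix()
    h=np.arctan2(M[1,2],M[0,2]); t=(h-np.radians(hd)+np.pi)%(2*np.pi)-np.pi
    print('need',np.round(M.T@(np.array(p)-st['tcp_pos'])*100,2),'turn',round(t,3),'t',round(st['t'],2),'q6',round(st['q'][5],2))
E
python3 -c "
from h import *
need((.638,.295,.14),22)"
```

```text
need [ 55.03   9.06 -18.67] turn 0.948 t 0.1 q6 -0.18
```

```bash
python3 -m jog '[[[3.5,0,-1.2],0.06],[[7,0,-2.4],0.12],[[10.5,0,-3.6],0.18],[[14,0,-4.8],0.24],[[17.5,1,-6],0.3],[[21,2,-7.2],0.37],[[24.5,3,-8.4],0.43],[[28,4,-9.6],0.49],[[31.5,5,-10.8],0.55],[[35,6,-12],0.61],[[38.5,7,-13.2],0.68],[[42,8,-14.4],0.74],[[45.5,9,-15.6],0.8],[[49,9,-16.8],0.87],[[52,9,-17.8],0.93],[[55,9,-18.7],0.95],[[55,9,-18.7],0.95],[[55,9,-18.7],0.95],[[55,9,-18.7],0.95]]' 8.5 40
python3 - <<'E'
from h import *
s=snap('wrist');cv2.imwrite('pics/w1.png',s['frame'][:,:,::-1]);need((.638,.295,.003),22)
print(ray(s,[320,200]));print(proj(s,[[.6383,.2944,.012],[.62,.34,.012],[.657,.249,.012]]))
E
```

```text
t: 1.68
tcp_pos: [0.6369, 0.2953, 0.1405]
tool_rot: [0.586, -0.397, 0.395, -0.585]
force: [-0.7, 0.5, 0.1]
finger_gap: 0.996
need [ 0.15 13.76  0.14] turn -0.001 t 1.73 q6 -0.11
(array([0.61356515, 0.35748389, 0.28312736]), array([[ 0.09575229, -0.24404381, -0.96502943]]))
[[320.04353408 192.9601242 ]
 [320.0987158  131.29685189]
 [320.51932111 249.28941651]]
```

View pics/w1.png

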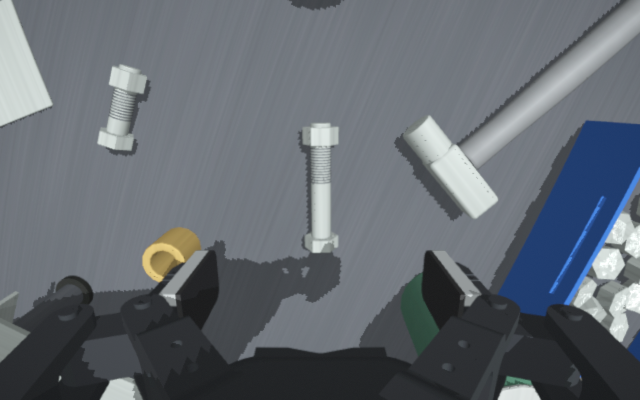

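The wrist view shows the long bolt's nut end at (320,123) and head end at (321,250). The short bolt's nut end is at (129,67) and its head end at (116,150). So both heads point to −y.

```bash
python3 - <<'E'
from h import *
s=load('wrist')
for nm,a,b in(('long',[320,124],[321,249]),('short',[128.5,68],[116.5,149])):
    p=onz(s,[a,b],.013);d=p[1]-p[0];print(nm,p.mean(0),np.linalg.norm(d),np.degrees(np.arctan2(d[1],d[0])))
E
```

```text
long [0.63747933 0.29748147 0.013     ] 0.10314128680837319 -67.61736050255493
short [0.47052353 0.29927661 0.013     ] 0.06380076844787917 -84.22658804474712
```

```bash
python3 -m jog '[[[-0.1,3,0.15],0],[[-0.1,6,0.15],0],[[-0.1,9,0.15],0],[[-0.1,11.5,0.15],0],[[-0.1,13,0.15],0],[[-0.1,13.7,0.15],0],[[-0.1,13.7,0.15],0],[[-0.1,13.7,0.15],0],[[-0.1,13.7,0.15],0]]'
python3 -m jog '[[[0,0,0],0],[[0,0,0],0],[[0,0,0],0],[[0,0,0],0],[[0,0,0],0],[[0,0,0],0],[[0,0,0],0],[[0,0,0],0],[[0,0,0],0],[[0,0,0],0],[[0,0,0],0],[[0,0,0],0]]' 0.5 50
python3 -m jog '[[[0,-3,0],0],[[0,-6,0],0],[[0,-10,0],0],[[0,-14,0],0],[[0,-18,0],0],[[0,-20,0],0],[[0,-20,0],0],[[0,-20,0],0],[[0,-20,0],0]]'
python3 - <<'E'
from h import *
s=snap('wrist');cv2.imwrite('pics/w2.png',s['frame'][:,:,::-1]);need((.6065,.0234,.2),-7)
E
```

```text
t: 2.48
tcp_pos: [0.6403, 0.2977, 0.0063]
tool_rot: [-0.585, 0.395, -0.397, 0.587]
force: [0.1, -0.0, -0.3]
finger_gap: 0.998
t: 3.48
tcp_pos: [0.639, 0.2969, 0.0046]
tool_rot: [0.586, -0.396, 0.396, -0.586]
force: [-2.1, -0.5, 5.8]
finger_gap: 0.164
t: 4.23
tcp_pos: [0.6373, 0.2965, 0.2015]
tool_rot: [0.587, -0.397, 0.395, -0.584]
force: [-0.1, -0.5, -2.0]
finger_gap: 0.163
need [ 24.19   0.14 -13.01] turn 0.504 t 4.28 q6 -0.11
```

View pics/w2.png

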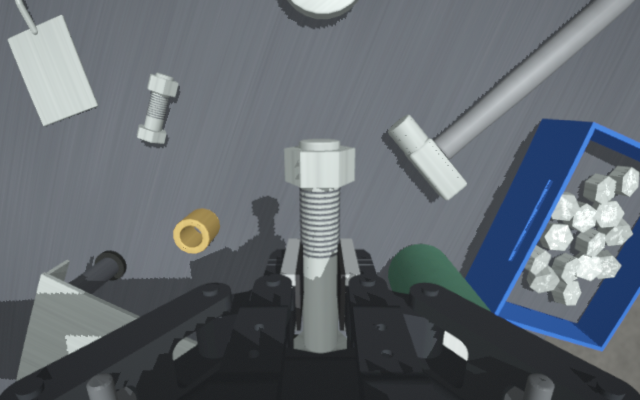

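```bash
python3 -m jog '[[[3,0,-1.6],0.06],[[6,0,-3.2],0.12],[[9,0,-4.8],0.18],[[12,0,-6.4],0.24],[[15,0,-8],0.3],[[18,0,-9.6],0.36],[[21,0,-11.2],0.42],[[23,0,-12.4],0.48],[[24.2,0.1,-13],0.5],[[24.2,0.1,-13],0.5],[[24.2,0.1,-13],0.5],[[24.2,0.1,-13],0.5],[[24.2,0.1,-13],0.5]]'
python3 - <<'E'
from h import *
s=snap('wrist');f=s['frame'].copy()
th=np.radians(-97);c=np.array([.5713,.0277]);X=np.array([np.cos(th),np.sin(th)]);Y=np.array([-X[1],X[0]])
for a,b,z in[(61,72.5,126),(61,-72.5,126),(-61,-72.5,126),(-61,72.5,126),(-61,0,126)]:
    q=c+X*a/1000+Y*b/1000;p=proj(s,[[*q,z/1000]])[0];print(a,b,p);cv2.circle(f,tuple(int(round(v)) for v in p),3,(255,0,0),1)
cv2.imwrite('pics/w3.png',f[:,:,::-1]);need((.6065,.0234,.2),-7)
E
```

```text
t: 5.37
tcp_pos: [0.6085, 0.0256, 0.2028]
tool_rot: [-0.47, 0.528, -0.528, 0.47]
force: [-0.4, -0.4, -2.1]
finger_gap: 0.163
61 72.5 [367.8797703  295.63227392]
61 -72.5 [166.96320676 293.08177025]
-61 -72.5 [146.15586843 120.30149182]
-61 72.5 [376.4728127  120.76283776]
-61 0 [259.97218075 119.92170904]
need [ 0.24  0.3  -0.18] turn 0.007 t 5.42 q6 -0.03
```

View pics/w3.png

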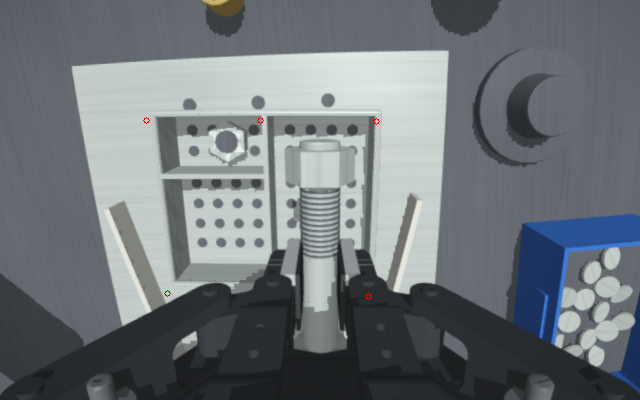

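The tray's rear rim corners are at (156,115) and (381,110), and the middle wall meets the rear rim at about (268,114). The bolt hangs over the long compartment.

```bash
python3 - <<'E'
from h import *
s=load('wrist')
p=onz(s,[[156,115],[381,110],[268,114]],.126);print(p);d=p[1]-p[0];print(np.linalg.norm(d));th=np.arctan2(d[1],d[0]);print('jaw heading',np.degrees(th))
Y=d[:2]/np.linalg.norm(d[:2]);X=np.array([Y[1],-Y[0]]);c=p[:2,:2].mean(0)+.061*X;print('c',c)
L=c+.0355*Y;S=c+.020*X-.0355*Y;print('long',L,'short',S)
# bolt nut end
e=onz(s,[[320,143]],.21);print('nut end',e)
need((*L,.2),np.degrees(th))
need((*L,.102),np.degrees(th))
E
```

```text
[[0.51387188 0.09945708 0.126     ]
 [0.65399316 0.08562755 0.126     ]
 [0.58424597 0.09121286 0.126     ]]
0.14080209190037501
jaw heading -5.636660954225381
c [0.57794112 0.03183726]
long [0.61326946 0.02835046] short [0.54064837 0.01542077]
nut end [[0.61521967 0.07820076 0.21      ]]
need [-0.33  0.3   0.44] turn -0.017 t 5.42 q6 -0.03
need [-0.32 10.1   0.45] turn -0.017 t 5.42 q6 -0.03
```

```bash
python3 -m jog '[[[-0.1,1,0.3],-0.01],[[-0.1,3,0.3],-0.01],[[-0.1,5.5,0.3],-0.01],[[-0.1,7.5,0.3],-0.01],[[-0.1,8.5,0.3],-0.01],[[-0.1,9.2,0.3],-0.01],[[-0.1,9.6,0.3],-0.01],[[-0.1,9.6,0.3],-0.01],[[-0.1,9.6,0.3],-0.01],[[-0.1,9.6,0.3],-0.01]]'
```

```text
t: 6.25
tcp_pos: [0.6126, 0.0245, 0.1085]
tool_rot: [0.472, -0.526, 0.527, -0.473]
force: [0.3, -0.3, -1.8]
finger_gap: 0.162
```

```bash
python3 -m jog '[[[-0.1,0,0],0],[[-0.1,0.2,0],0],[[-0.1,0.4,0],0],[[-0.1,0.6,0],0],[[-0.1,0.8,0],0],[[-0.1,0.95,0],0],[[-0.1,0.95,0],0],[[-0.1,0.95,0],0],[[-0.1,0.95,0],0]]'
```

```text
t: 7.0
tcp_pos: [0.6117, 0.0255, 0.0977]
tool_rot: [-0.472, 0.526, -0.526, 0.472]
force: [-0.6, -1.0, -2.0]
finger_gap: 0.16
```

```bash
python3 -m jog '[[[0,0.1,0],0],[[0,0.1,0],0],[[0,0.1,0],0],[[0,0.1,0],0],[[0,0.1,0],0]]' 2.9
python3 -m jog '[[[0,-1,0],0],[[0,-3,0],0],[[0,-6,0],0],[[0,-10,0],0],[[0,-13,0],0],[[0,-13,0],0],[[0,-13,0],0],[[0,-13,0],0]]'
python3 - <<'E'
from h import *
s=snap('wrist');cv2.imwrite('pics/w4.png',s['frame'][:,:,::-1])
d=np.array([np.cos(np.radians(-84.2)),np.sin(np.radians(-84.2))])
g=np.array([.4705,.2985])+.0025*d;print(g)
need((*g,.15),5.8);need((*g,.2),5.8)
E
```

```text
t: 7.42
tcp_pos: [0.612, 0.0255, 0.097]
tool_rot: [0.472, -0.526, 0.526, -0.472]
force: [0.6, -0.3, 0.2]
finger_gap: 0.335
t: 8.08
tcp_pos: [0.6112, 0.0256, 0.227]
tool_rot: [-0.472, 0.526, -0.526, 0.472]
force: [0.6, -0.1, -1.1]
finger_gap: 0.341
[0.47075264 0.2960128 ]
need [-25.36   7.64 -16.81] turn -0.209 t 8.13 q6 -0.03
need [-25.36   2.64 -16.82] turn -0.209 t 8.13 q6 -0.03
```

View pics/w4.png

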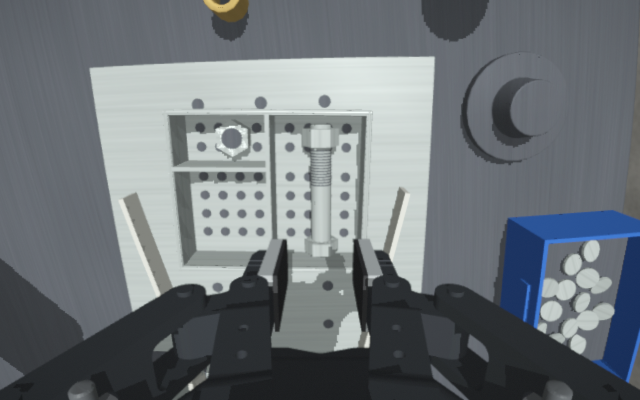

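The long bolt lies flat in its compartment, spanning rows 125–256 with the floor visible all round. The rim's rear corners are at (166,113) and (372,111), and its front-left corner is at (180,268). Next is the short bolt.

```bash
python3 - <<'E'
from h import *
s=load('wrist')
p=onz(s,[[166,113],[372,111],[180,268],[268,113],[270,267]],.126);print(p)
print(np.linalg.norm(p[1]-p[0]),np.linalg.norm(p[2]-p[0]))
d=p[1]-p[0];th=np.arctan2(d[1],d[0]);e=p[2]-p[0];print(np.degrees(th),np.degrees(np.arctan2(e[1],e[0])))
Y=d[:2]/np.linalg.norm(d[:2]);X=np.array([Y[1],-Y[0]]);m=(p[3]+p[4])[:2]/2;m2=p[:2,:2].mean(0)+.061*X
for c in(m,m2):print('c',c,'short',c+.020*X-.0355*Y)
E
python3 -m jog '[[[-3,0,-2],-0.02],[[-6,0,-4],-0.04],[[-9,0,-6],-0.06],[[-12,0,-8],-0.08],[[-15,0,-10],-0.1],[[-18,1,-12],-0.13],[[-21,3,-14],-0.16],[[-23.5,5,-15.6],-0.19],[[-25.4,7.6,-16.8],-0.21],[[-25.4,7.6,-16.8],-0.21],[[-25.4,7.6,-16.8],-0.21],[[-25.4,7.6,-16.8],-0.21],[[-25.4,7.6,-16.8],-0.21]]' 6
python3 - <<'E'
from h import *
s=snap('wrist');cv2.imwrite('pics/w5.png',s['frame'][:,:,::-1]);need((.4708,.296,.003),5.8)
E
```

```text
[[ 0.51213415  0.09989862  0.126     ]
 [ 0.65415818  0.08523787  0.126     ]
 [ 0.49707256 -0.01701802  0.126     ]
 [ 0.58299452  0.09155153  0.126     ]
 [ 0.56769314 -0.02316889  0.126     ]]
0.14277872724161797 0.11788278867796916
-5.893610936826633 -97.3405999208689
c [0.57534383 0.03419132] short [0.53797784 0.01794223]
c [0.57688259 0.03189067] short [0.5395166  0.01564159]
t: 9.22
tcp_pos: [0.4734, 0.2955, 0.1513]
tool_rot: [-0.524, 0.474, -0.475, 0.525]
force: [1.3, -0.1, 0.3]
finger_gap: 0.693
need [-0.08 14.86 -0.3 ] turn -0.001 t 9.27 q6 0.26
```

View pics/w5.png

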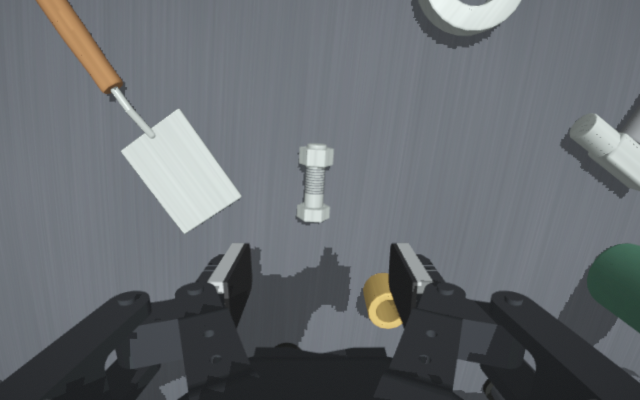

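The short bolt's nut end is at (316,145) and its head end at (314,220). The bare shank is at about row 186.

```bash
python3 - <<'E'
from h import *
s=load('wrist');p=onz(s,[[316.5,145],[313.8,220]],.013);d=p[1]-p[0];L=np.linalg.norm(d);a=np.degrees(np.arctan2(d[1],d[0]))
g=p.mean(0)+d/L*.003;print(p.mean(0),L,a,g,onz(s,[[315,186]],.016));need((*g[:2],.003),a+90)
E
```

```text
[0.46999905 0.29956145 0.013     ] 0.06386030058373089 -86.41383085736322 [0.4701867  0.29656733 0.013     ] [[0.47008363 0.29815918 0.016     ]]
need [-0.15 14.86 -0.35] turn 0.038 t 9.27 q6 0.26
```

```bash
python3 -m jog '[[[-0.2,3,-0.35],0.04],[[-0.2,6,-0.35],0.04],[[-0.2,9,-0.35],0.04],[[-0.2,11.5,-0.35],0.04],[[-0.2,13.5,-0.35],0.04],[[-0.2,14.7,-0.35],0.04],[[-0.2,14.7,-0.35],0.04],[[-0.2,14.7,-0.35],0.04],[[-0.2,14.7,-0.35],0.04]]'
python3 -m jog '[[[0,0,0],0],[[0,0,0],0],[[0,0,0],0],[[0,0,0],0],[[0,0,0],0],[[0,0,0],0],[[0,0,0],0],[[0,0,0],0],[[0,0,0],0]]' 0.5 50
python3 -m jog '[[[0,-3,0],0],[[0,-6,0],0],[[0,-10,0],0],[[0,-14,0],0],[[0,-18,0],0],[[0,-20,0],0],[[0,-20,0],0],[[0,-20,0],0],[[0,-20,0],0]]'
python3 - <<'E'
from h import *
need((.5390,.0165,.2),-6.4)
E
```

```text
t: 10.02
tcp_pos: [0.4698, 0.2979, 0.0051]
tool_rot: [-0.514, 0.484, -0.485, 0.516]
force: [1.0, -0.7, 0.7]
finger_gap: 0.702
t: 10.77
tcp_pos: [0.4689, 0.2981, 0.0048]
tool_rot: [-0.515, 0.484, -0.484, 0.516]
force: [-0.6, 0.3, 5.1]
finger_gap: 0.163
t: 11.52
tcp_pos: [0.467, 0.2973, 0.2025]
tool_rot: [0.516, -0.485, 0.484, -0.514]
force: [0.8, 0.8, -2.7]
finger_gap: 0.164
need [28.47  0.26  5.45] turn 0.174 t 11.52 q6 0.3
```

```bash
python3 -m jog '[[[3.2,0,0.6],0.02],[[6.4,0,1.2],0.04],[[9.6,0,1.8],0.06],[[12.8,0,2.4],0.08],[[16,0,3],0.1],[[19.2,0,3.6],0.12],[[22.4,0,4.2],0.14],[[25.6,0,4.9],0.16],[[27.6,0.2,5.3],0.17],[[28.6,0.2,5.5],0.17],[[28.6,0.2,5.5],0.17],[[28.6,0.2,5.5],0.17],[[28.6,0.2,5.5],0.17],[[28.6,0.2,5.5],0.17]]'
python3 - <<'E'
from h import *
s=snap('wrist');cv2.imwrite('pics/w6.png',s['frame'][:,:,::-1]);need((.5390,.0155,.107),-6.4)
E
```

```text
t: 12.68
tcp_pos: [0.5402, 0.0174, 0.2014]
tool_rot: [-0.473, 0.526, -0.525, 0.473]
force: [0.9, 0.9, -2.3]
finger_gap: 0.164
need [ 0.2   9.46 -0.11] turn 0.006 t 12.73 q6 -0.07
```

View pics/w6.png

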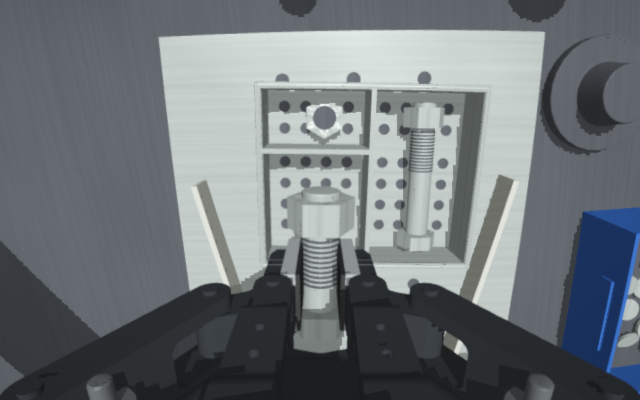

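The short compartment's rim runs from the cross wall at row 152 to the front rim at row 259, with its mid-column around 316. The held bolt's nut end is at (320,190).

```bash
python3 - <<'E'
from h import *
s=load('wrist')
st=manip.sense();M=R.from_quat(st['tool_rot']).as_matrix()
for n,q,z in(('cross',[316,152],.126),('front in',[372,259],.126),('front out',[465,263],.126),('rear out L',[256,84],.126),('rear R',[489,87],.126),('nut end',[320,190],.209)):
    p=onz(s,[q],z)[0];print(n,p,'tool mm',(M.T@(p-st['tcp_pos']))*1000)
E
```

```text
cross [0.54232239 0.05628892 0.126     ] tool mm [-38.92381924  75.65580541  -2.1370973 ]
front in [ 0.57265528 -0.02069359  0.126     ] tool mm [34.42027763 75.59530799 36.1647409 ]
front out [ 0.63726176 -0.03101508  0.126     ] tool mm [ 37.85338757  75.53506967 101.50034226]
rear out L [0.51067922 0.10118591 0.126     ] tool mm [-80.22369064  75.70310198 -38.34963545]
rear R [0.65219401 0.08540572 0.126     ] tool mm [-79.49362352  75.57420464 104.04032446]
nut end [0.54445071 0.0514129  0.209     ] tool mm [-34.3294445   -7.3481657    0.41982525]
```

```bash
python3 -m jog '[[[0.15,1,-0.2],0],[[0.15,3,-0.2],0],[[0.15,5.5,-0.2],0],[[0.15,7.5,-0.2],0],[[0.15,8.5,-0.2],0],[[0.15,9.2,-0.2],0],[[0.15,9.7,-0.2],0],[[0.15,10,-0.2],0],[[0.15,10.35,-0.2],0],[[0.15,10.35,-0.2],0],[[0.15,10.35,-0.2],0]]'
python3 -m jog '[[[0,0,0],0],[[0,0,0],0],[[0,0,0],0],[[0,0,0],0],[[0,0,0],0]]' 2.9
python3 -m jog '[[[0,-1,0],0],[[0,-3,0],0],[[0,-6,0],0],[[0,-10,0],0],[[0,-13,0],0],[[0,-13,0],0],[[0,-13,0],0],[[0,-13,0],0]]'
python3 - <<'E'
from h import *
s=snap('wrist');cv2.imwrite('pics/w7.png',s['frame'][:,:,::-1])
E
```

```text
t: 13.65
tcp_pos: [0.5393, 0.0144, 0.0988]
tool_rot: [0.472, -0.526, 0.527, -0.472]
force: [0.3, -0.4, -1.5]
finger_gap: 0.16
t: 14.07
tcp_pos: [0.5391, 0.0145, 0.0986]
tool_rot: [0.472, -0.526, 0.526, -0.472]
force: [-0.1, -0.8, 0.4]
finger_gap: 0.339
t: 14.73
tcp_pos: [0.5383, 0.0146, 0.2285]
tool_rot: [-0.472, 0.526, -0.526, 0.472]
force: [-0.9, -0.7, -0.7]
finger_gap: 0.341
```

View pics/w7.png

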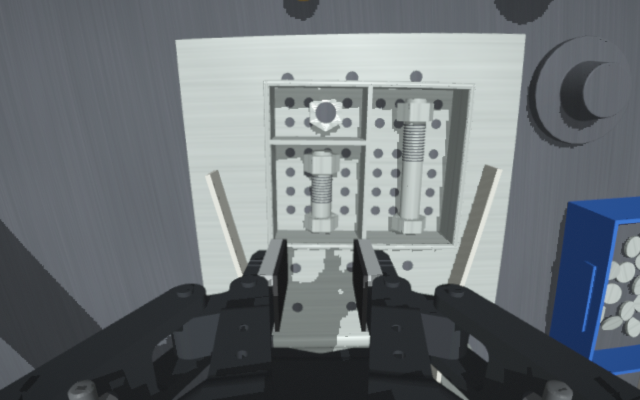

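Both bolts lie flat in their compartments. The shelf's rear corners are at (177,40) and (524,34), the guide flare ends at about (211,174) and (495,168), and the tray's rear rim runs from (264,83) to (474,85). Next I'll work out the push line.

```bash
python3 - <<'E'
from h import *
np.set_printoptions(precision=4,suppress=True)
s=load('wrist')
sh=onz(s,[[177,40],[524,34]],.09);gd=onz(s,[[210,174],[496,168]],.112);tr=onz(s,[[264,83],[474,85]],.126)
for n,p in(('shelf',sh),('guide',gd),('tray',tr)):
    d=p[1]-p[0];print(n,p.mean(0),np.linalg.norm(d),np.degrees(np.arctan2(d[1],d[0])))
d=(sh[1]-sh[0])[:2];th=np.radians(-4.85);X=np.array([np.sin(th),-np.cos(th)]);Y=np.array([np.cos(th),np.sin(th)])
sm=sh.mean(0)[:2]; mouth=sm+.302*X; m2=gd.mean(0)[:2]+.2*X
print('mouth',mouth,m2)
m=(mouth+m2)/2
for n,p in(('tray rear',tr.mean(0)[:2]),('TCP',manip.sense()['tcp_pos'][:2])):print(n,'washer x,y',(p-m)@X,(p-m)@Y)
for x in(-.32,-.255,-.074):print(x,m+x*X); need((*(m+x*X),.094),-4.85)
need((*(m-.32*X),.2),-4.85)
E
```

```text
shelf [0.5758 0.1318 0.09  ] 0.2676843296292786 -4.871727386492334
guide [0.5666 0.0311 0.112 ] 0.22009650824131116 -4.862663683546862
tray [0.5815 0.0927 0.126 ] 0.14386391027047535 -6.3085092334035275
mouth [ 0.5503 -0.1691] [ 0.5497 -0.1682]
tray rear washer x,y -0.2630808698199091 0.009282060590527327
TCP washer x,y -0.18166883317176696 -0.027621548366710123
-0.32 [0.5771 0.1502]
need [-13.89  13.36   2.47] turn -0.023 t 14.78 q6 -0.07
-0.255 [0.5716 0.0854]
need [-7.39 13.35  2.62] turn -0.023 t 14.78 q6 -0.07
-0.074 [ 0.5563 -0.0949]
need [10.7  13.35  3.04] turn -0.023 t 14.78 q6 -0.07
need [-13.89   2.76   2.44] turn -0.023 t 14.78 q6 -0.07
```

```bash
python3 -m jog '[[[-3.5,0,0.7],-0.02],[[-7,0,1.4],-0.02],[[-10.5,0,2.2],-0.02],[[-13.9,0,2.9],-0.02],[[-13.9,2,2.9],-0.02],[[-13.9,5,2.9],-0.02],[[-13.9,8,2.9],-0.02],[[-13.9,11,2.9],-0.02],[[-13.9,12.7,2.9],-0.02],[[-13.9,13.4,2.9],-0.02],[[-13.9,13.4,2.9],-0.02],[[-13.9,13.4,2.9],-0.02],[[-13.9,13.4,2.9],-0.02]]' 6
python3 - <<'E'
from h import *
need((.5563+.005,-.0949,.094),-4.86)
E
```

```text
t: 15.87
tcp_pos: [0.5836, 0.1496, 0.0952]
tool_rot: [0.477, -0.521, 0.522, -0.478]
force: [0.1, 0.1, 0.8]
finger_gap: 0.701
need [24.55  0.11 -0.07] turn -0.003 t 15.87 q6 0.15
```

```bash
python3 -m jog '[[[1.5,0,0],0],[[3,0,0],0],[[4,0,0],0],[[4.8,0,0],0],[[5.6,0,0],0],[[6.4,0,0],0],[[7.2,0,0],0],[[8,0,0],0],[[8.8,0,0],0],[[9.6,0,0],0],[[10.4,0,0],0],[[11.2,0,0],0],[[12,0,0],0],[[12.8,0,0],0],[[13.6,0,0],0],[[14.4,0,0],0],[[15,0,0],0],[[15,0,0],0]]'
python3 - <<'E'
from h import *
s=snap('top');f=s['frame'][150:310,270:570,::-1];cv2.imwrite('pics/t8.png',cv2.resize(f,None,fx=2.6,fy=2.6,interpolation=cv2.INTER_CUBIC))
need((.5613,-.0949,.094),-4.86)
E
```

```text
t: 17.37
tcp_pos: [0.5686, 0.0007, 0.0951]
tool_rot: [-0.477, 0.523, -0.521, 0.477]
force: [-1.6, 2.5, 1.4]
finger_gap: 0.701
need [9.58 0.09 0.09] turn -0.004 t 17.42 q6 -0.11
```

View pics/t8.png

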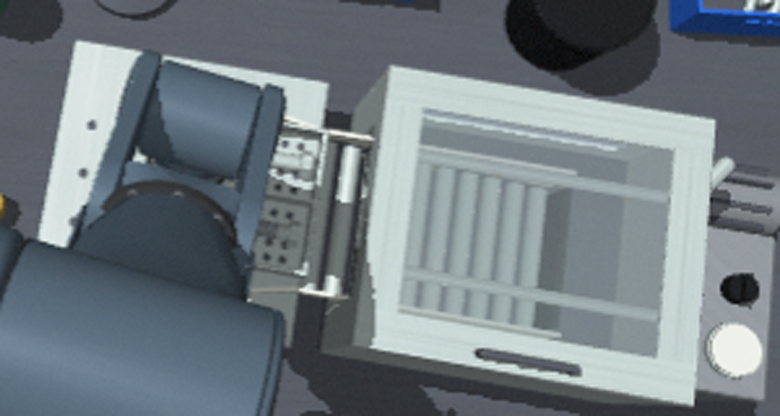

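The tray is squared between the guides with its front at the first roller. There is room for the rest of the push.

```bash
python3 -m jog '[[[0.8,0,0],0],[[1.6,0,0],0],[[2.4,0,0],0],[[3.2,0,0],0],[[4,0,0],0],[[4.8,0,0],0],[[5.6,0,0],0],[[6.4,0,0],0],[[7.2,0,0],0],[[8,0,0],0],[[8.8,0,0],0],[[9.4,0,0],0],[[9.6,0,0],0],[[9.6,0,0],0],[[9.6,0,0],0],[[9.6,0,0],0]]'
python3 -m jog '[[[-1,0,0],0],[[-3,0,0],0],[[-6,-2,0],0],[[-9,-5,0],0],[[-12,-8,0],0],[[-16,-10,0],0],[[-20,-12,0],0],[[-24,-12,0],0],[[-28,-12,0],0],[[-28,-12,0],0],[[-28,-12,0],0],[[-28,-12,0],0],[[-28,-12,0],0],[[-28,-12,0],0],[[-28,-12,0],0],[[-28,-12,0],0],[[-28,-12,0],0],[[-28,-12,0],0],[[-28,-12,0],0],[[-28,-12,0],0]]'
python3 - <<'E'
from h import *
s=snap('top');f=s['frame'][110:300,150:570,::-1]
a=cv2.resize(f,None,fx=1.85,fy=1.85,interpolation=cv2.INTER_CUBIC)[:300]
s=snap('scene');b=cv2.resize(s['frame'][170:345,160:410,::-1],None,fx=1.7,fy=1.7,interpolation=cv2.INTER_CUBIC)
w=snap('wrist')['frame'][:,:,::-1];w=cv2.resize(w,(480,300))
o=np.zeros((600,800,3),np.uint8);o[:a.shape[0],:min(800,a.shape[1])]=a[:,:800]
o[300:300+min(300,b.shape[0]),:425]=b[:300,:425];o[300:540,425:800]=cv2.resize(w,(375,240))
cv2.imwrite('pics/f9.png',o)
E
```

```text
t: 18.75
tcp_pos: [0.5611, -0.0955, 0.0942]
tool_rot: [0.478, -0.521, 0.521, -0.478]
force: [0.3, -0.6, 0.0]
finger_gap: 0.702
t: 20.42
tcp_pos: [0.5858, 0.1833, 0.2143]
tool_rot: [0.477, -0.522, 0.522, -0.477]
force: [-0.5, -0.8, 0.2]
finger_gap: 0.702
```

View pics/f9.png

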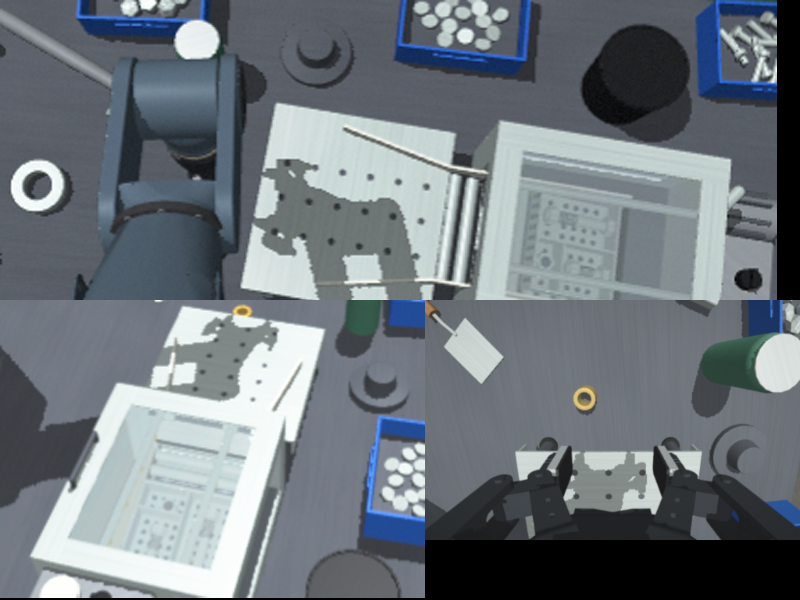

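The tray is inside the washer with both bolts aboard, and the bushing, can and bearing are still standing. That was my 12th picture, so the remaining checks are numerical. I'll wait one second, then test for motion, the tray against its projected home position, and the flap and bystanders against the starting frames.

```bash
python3 -m jog '[[[0,0,0],0],[[0,0,0],0],[[0,0,0],0],[[0,0,0],0],[[0,0,0],0],[[0,0,0],0],[[0,0,0],0],[[0,0,0],0],[[0,0,0],0],[[0,0,0],0],[[0,0,0],0],[[0,0,0],0]]'
python3 - <<'E'
from h import *
np.set_printoptions(precision=1,suppress=True)
th=np.radians(-4.86);X=np.array([np.sin(th),-np.cos(th),0]);Y=np.array([np.cos(th),np.sin(th),0]);Z=np.array([0,0,1.]);m=np.array([.550,-.1687,0])
W=lambda x,y,z:m+x*X+y*Y+z*Z
c,sn=np.cos(np.radians(12)),np.sin(np.radians(12))
def tr(a,b,h): # a back from the front face along the slope, h above its underside
    x0,z0=.21,.09-.24*np.tan(np.radians(12)); return W(x0-a*c+h*sn,b,z0+a*sn+h*c)
for n in('top','scene'):
    o=load(n);s=snap(n);A=cv2.imread(f'pics/{n}0.png').astype(int)[:,:,::-1];f=s['frame'].astype(int)
    print(n,'motion vs 1 s ago, px>25:',(abs(f-o['frame']).max(2)>25).sum())
    P=proj(s,[tr(0,.0725,.036),tr(0,-.0725,.036),tr(.122,-.0725,.036),tr(.122,.0725,.036)]);print('home rim corners px',P.ravel())
    if n=='top':
        # brightness along the tray's midline of the short compartment, x sweep past the rim
        for b in(.05,-.05):
            a=np.arange(.14,-.03,-.003);q=proj(s,[tr(i,b,.036) for i in a]);print('b',b,[(round(i*1000),int(f[int(round(v)),int(round(u))].mean())) for i,(u,v) in zip(a,q)])
    q=proj(s,[W(.012,y,z) for z in np.linspace(.1,.155,6) for y in np.linspace(-.06,.06,7)]);q=np.round(q).astype(int)
    print('flap plane: now-minus-start',[int(abs(f[v,u]-A[v,u]).max()) for u,v in q])
    for k,p,r in(('bushing',(.541,.199,.02),6),('bearing',(.567,.464,.01),10),('can',(.772,.233,.1),12)):
        u,v=np.round(proj(s,[p])[0]).astype(int);d=abs(f-A).max(2)[v-r:v+r,u-r:u+r];print(k,'changed px',(d>40).sum(),'of',d.size)
E
```

```text
t: 21.57
tcp_pos: [0.5857, 0.1834, 0.2143]
tool_rot: [-0.478, 0.522, -0.522, 0.477]
force: [-0.5, 0.4, 0.2]
finger_gap: 0.706
top motion vs 1 s ago, px>25: 44
home rim corners px [487.8 221.4 482.4 276.2 438.7 267.5 445.3 212. ]
b 0.05 [(140, 144), (137, 144), (134, 127), (131, 136), (128, 157), (125, 164), (122, 162), (119, 155), (116, 149), (113, 149), (110, 153), (107, 152), (104, 158), (101, 166), (98, 167), (95, 165), (92, 165), (89, 165), (86, 163), (83, 164), (80, 165), (77, 161), (74, 160), (71, 165), (68, 163), (65, 165), (62, 160), (59, 155), (56, 165), (53, 165), (50, 166), (47, 157), (44, 146), (41, 164), (38, 165), (35, 165), (32, 159), (29, 146), (26, 146), (23, 146), (20, 149), (17, 144), (14, 148), (11, 149), (8, 152), (5, 133), (2, 102), (-1, 105), (-4, 107), (-7, 118), (-10, 125), (-13, 125), (-16, 125), (-19, 127), (-22, 125), (-25, 126), (-28, 127)]
b -0.05 [(140, 163), (137, 153), (134, 156), (131, 158), (128, 163), (125, 163), (122, 174), (119, 174), (116, 159), (113, 161), (110, 157), (107, 155), (104, 159), (101, 158), (98, 159), (95, 143), (92, 151), (89, 156
[... 328 characters left out ...]
, (-4, 118), (-7, 127), (-10, 128), (-13, 131), (-16, 128), (-19, 127), (-22, 127), (-25, 127), (-28, 129)]
flap plane: now-minus-start [7, 8, 11, 9, 12, 5, 7, 6, 8, 6, 6, 9, 5, 5, 5, 9, 7, 10, 9, 7, 6, 5, 7, 7, 7, 8, 6, 7, 10, 11, 10, 10, 9, 9, 10, 9, 10, 13, 13, 8, 12, 11]
bushing changed px 102 of 144
bearing changed px 0 of 400
can changed px 164 of 576
scene motion vs 1 s ago, px>25: 7
home rim corners px [284.2 335.5 227.  322.6 242.5 276.9 297.1 288.1]
flap plane: now-minus-start [5, 7, 6, 6, 5, 6, 6, 5, 5, 6, 5, 6, 5, 7, 6, 7, 5, 6, 6, 6, 5, 5, 5, 6, 6, 7, 6, 6, 6, 5, 6, 7, 6, 6, 6, 6, 6, 4, 5, 6, 5, 6]
bushing changed px 61 of 144
bearing changed px 92 of 400
can changed px 0 of 576
```

```bash
python3 - <<'E'
from h import *
s=snap('wrist');print('bushing top now',onz(s,[[271.5,165]],.038))
h=cv2.cvtColor(s['frame'],cv2.COLOR_RGB2HSV);mk=cv2.inRange(h[100:230,200:340],(12,120,80),(30,255,255));y,x=np.nonzero(mk);print(len(x),onz(s,[[200+x.mean(),100+y.mean()]],.030))
print(workorder.sign_off(), manip.sense()['t'])
E
```

```text
bushing top now [[0.54260879 0.20105761 0.038     ]]
300 [[0.54435463 0.20292554 0.03      ]]
the job is handed in; nothing more can be done
the job is handed in; nothing more can be done
```

The job is done and handed in at about 22 s on the robot's clock. I laid the long bolt and then the short bolt flat in their compartments. I then pushed the tray with the half-open fingers until it tipped onto the rollers and ran in, and drew the arm back clear.

**Bolts:** the wrist picture showed both lying flat in the right compartments before the push. The picture afterwards showed both still in the tray inside the washer.

**Tray:** its front edge came out within about 4 mm of the computed position against the end stop, which is roughly as fine as these pictures measure. Over the last second, 44 pixels changed in the top view and 7 in the scene view, which I took as noise.

**Flap:** the picture area where it hangs matches the starting picture in both views, so it has fallen shut.

**Bystanders:**
- **Bushing:** about 2–4 mm from my first reading, which is within measuring error.
- **Oil can:** unchanged in the scene view.
- **Bearing:** unchanged in the top view.

**Checks that disagreed:** some pixels around the bystanders did change:
- bushing, both views
- oil can, top view
- bearing, scene view

I put this down to the arm and its shadow lying over those spots, but had no pictures left to view to confirm it. Early on, the top and wrist cameras also differed by about 5 mm on where the tray stood. I used the wrist camera for placing the bolts.

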